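Set the spring vice to its half-open notch

TASK

Get the small spring vice ready for the next blank: tip the red catch over so that it drops onto the slide, then push the yellow plate of the sprung jaw away from the fixed jaw until the catch has clicked over the first tooth but not the second, and let go so that the jaw springs back and latches half open. Do it gently with the fingertips only, without gripping anything, and leave the blanks, tools and other things on the bench where they are.

Things in the scene. Friction and masses are not known exactly. Their poses are not given: they have to be found in the camera images.
- vice: teal vice base, bolted down: plate 295 x 190 x 15 mm (x -165 to +130, y +-95 mm), origin in its underside at bench height. +x is the way the jaw opens. A steel slide lies along x (y +-25 mm, top 40 mm above the bench) between rails 36 mm high. Cheeks that carry the catch: x 3 to 27, y +-30 to 38 mm, 71 mm high. Blocks up to 41 mm above the bench lie on the plate beside the rails.
- push_plate (a point): centre of the front face (looks to vice -x) of the yellow push plate standing on the moving jaw; face 64 mm wide (y), 77 to 123 mm above the bench, this point 100 mm above it, at vice x = -115 mm when closed. Moves with the jaw. Plate 16 mm thick, top 126 mm above the bench; a brace slopes down behind it to 50 mm behind this face near slide height.
- jaw (a joint): travel of the sprung jaw, m along vice +x: 0 closed (as it starts), 0.075 far stop. The spring returns it with 4 N at 0, 8 N at 0.030, 13 N at 0.075. With the catch down, the first tooth passes the catch at 0.030, the second at 0.062: released between, the jaw returns and is held at 0.030 (half open, wanted); beyond, at 0.062 (fully open, not wanted). Catch not down: returns to 0.
- catch (a joint): angle of the red hinged catch, rad: 0 down, level towards vice +x, its nose on the slide (x = 63 mm); up to 0.2 while riding over a tooth; about 1.65 balance point; 1.9 to 2.1 thrown back, leaning towards the fixed jaw (as it starts). Pushed towards +x past balance it falls by its own weight (0.08 kg); hinge nearly free.
- catch_pivot (a point): middle of the catch's hinge pin, at vice x = 15 mm, y = 0, 62 mm above the bench; the pin runs along the vice's y.
- catch_tab (a point): middle of the cross tab at the free end of the red catch, 56 mm from the hinge; the tab is 40 mm wide (y), 10 x 12 mm thick, the bar between it and the hinge 18 mm wide. Thrown back, this point is about 110 to 115 mm above the bench and 19 to 29 mm to the -x side of the hinge.
- blank: steel blank 55 x 26 x 22 mm lying on the vice plate's +y side; leave alone
- brass_block: brass block 90 x 22 x 26 mm lying on the vice plate's -y side; leave alone
- file: file with yellow handle, 345 mm long, lying on the bench; leave alone
- hammer: hammer on the bench; leave alone
- brush: brush on the bench; leave alone
- oil: white bottle with red cap, 60 mm across, 150 mm tall, standing on the bench; leave alone
- cup: white cup 72 mm across, 85 mm tall, standing on the bench; leave alone
- fixed_jaw (a point): middle of the top of the teal fixed jaw at the vice's -x end, 65 mm above the bench, vice x = -141 mm; the block covers x -153 to -125 mm, y +-45 mm.
- first_tooth (a point): top of the steep face (looks to vice -x) of the first of two brass-coloured teeth on the slide, 8 mm high, each ramped down to +x; moves with the jaw; vice x = 37 mm when closed. The second tooth stands 32 mm to its -x side.

How it is judged:
On the way, in this order (a step that is already met when the one before it is completed fails the run):
1. the catch is down on the slide while the jaw is still closed (value of joint catch below 0.25 rad and value of joint jaw below 0.008 m), for 0.2 s.
2. the jaw is pushed open past the first tooth, with the catch down (value of joint jaw above 0.0325 m and value of joint catch below 0.25 rad), for 0.05 s.
3. the jaw is let go and held by the catch half open (value of joint jaw between 0.027 and 0.032 m and value of joint catch below 0.1 rad and contact force between the fingers and jaw below 0.1 N), for 0.3 s.
At the end, for the whole second after the job is handed in: The jaw stands still, let go, latched at 0.027 to 0.032 m of travel with the catch down (below 0.1 rad) (value of joint jaw between 0.027 and 0.032 m and velocity of joint jaw between -0.01 and 0.01 m/s and value of joint catch below 0.1 rad); the robot touches nothing.
It fails at once if the jaw is gripped or pushed with more than 35 N (contact force between the fingers and jaw above 35 N).
It fails at once if the catch is gripped or pushed with more than 35 N (contact force between the fingers and catch above 35 N).
It fails at once if a blank, tool, bottle or cup is moved more than 20 mm or lifted (distance of any of blank, brass_block, file, hammer, brush, oil, cup from where it was at the start of the episode above 0.02 m).
It also fails if it takes over 46 s, if anything falls off the work surface, if the arm or the gripper's body presses on something with over 40 N, if the wrist force passes 120 N, or if a joint passes its speed limit or range.

ROBOT

A 6-joint arm with a two-finger parallel gripper is mounted at the origin on the work surface. World frame = base frame: x ahead of the robot, y to its left, z up, the work surface at z = 0. Lengths are in m, angles in rad, forces in N, time in s.
With the tool pointing down it reaches from about 0.3 to 0.775 m from the base axis. Payload 14.6 kg.
Tool frame: the origin (TCP) lies at the very end of the fingers, on their centre line; the grasp point (between the pads) lies 19 mm behind it; z points along the fingers, y is the line along which they close (so a half turn about z gives the same grasp; the last joint's range is limited). The gripper opens to 85 mm and grips with 20 to 120 N. Pads are 22 mm wide; open, the fingers measure 114 mm over their backs; the gripper's body (76 mm by 85 mm) begins 54 mm behind the grasp point. The pads swing forward as they close: fully open they stand 13 mm farther back than shut.
Start: joints at [1.149, 0.3, 1.521, -0, 1.321, -0.067], TCP at [0.191, 0.516, 0.231] pointing down, gripper open.
Joint ranges: [-3.03, 3.03], [-0.79, 2.21], [0.23, 2.52], [-1.04, 4.18], [0, 3.07], [-2.55, 2.55]. Speed limits (rad/s): [2.22, 2.22, 2.57, 3.14, 3.14, 3.14].

INTERFACE

Orientations are given as a unit quaternion [w, x, y, z].
In Python, from rig import arm gives the robot as it stands. The module is installed in compiled form; this text tells all that it offers.
- The arm moves only by the tool carry_out, never from a script. Its argument "targets" is a list of rows, each a list of 3 entries, a list of its own where there are three numbers: the shift along the tool's x, y, z in cm, then the turn about the tool's z in rad, then the finger opening in cm, from 0 to 8.54. A call has exactly 10 rows; each row is the pose to reach, as a shift and turn from the pose commanded when the call began, along the tool's axes at that moment; what a row does not reach only later rows make up. A row lasts 1/12 s, in which the tool goes at most 41.7 mm and 7.16 degrees, less where a joint would pass 70% of its speed; a pose out of reach is approached as far as the arm can. A call with a gripper value outside its range is refused whole. The fingers move at their own pace and stop on an object; the grip force is fixed at half the most. Time passes only in rows, so rows that repeat a pose let the fingers close, or fill a call up. It gives the time, the measured TCP pose, the force, the opening and the grip force at its end, in the units of the state.
- arm.sense(): the state, without advancing time (a new reading comes with each control period).
- arm.snapshot(name): name is "scene" or "side" or "wrist"; returns the picture (400x640x3 uint8, red, green, blue); there is no depth.
- arm.calibration(name): a dict with "fov_y" (degrees; the focal length in pixels is half the picture's height over the tangent of half this angle, whatever the lens; pixels are square), "cx", "cy" (the principal point, pixels), "R" (3x3) and "t" (3): a world point X has camera coordinates R X + t. Camera axes: x right, y down, z forward; pixel columns grow to the right and rows downward; lengths in m; the calibration is good to about 2 mm. A picture is of the moment at which its call begins: read the wrist's pose just before it. calibration takes no time and is no camera call; for the wrist camera it gives the pose at the moment of the call.
- arm.job_done(): hands the job in; it is judged then, once.
The state is a dict: "time": time; "joint_pos": joint angles; "joint_velocities": joint speeds; "effort": joint torques, N m; "eef_pos": TCP position; "eef_rot": TCP orientation; "ft_force": force on the tool from outside, world axes, zero at the start; "torque": the same for the moment, N m; "width": finger opening in m; "grasp_force": force on a finger pad.
Only numpy, scipy, OpenCV 4.12 (cv2) and the standard library are available. Lean on these libraries where they do the work, as an engineer would, in place of code of your own. Each camera call takes 0.05 s, during which the arm holds its last target. There are 200 camera calls.

## Working session

There is one attempt and no reset: what is moved stays moved. The work goes in short steps, Python scripts to look and compute and a tool call to move; the robot and the scene stay as the last step left them, time stands still between calls to the robot, and variables do not carry over. Pictures are saved under pics/ and viewed, at most 10 in all, crops included, and the job is handed in when it is done.

Besides the shell and the picture viewer there is one more tool, called in YAML: its name, and indented under it one key for each argument. carry_out: Moves the arm, as the interface text tells. Its arguments: {"type":"object","properties":{"targets":{"type":"array","items":{"type":"array"}}},"required":["targets"]}

```bash
mkdir -p pics; python3 - <<'E'
from rig import arm
import cv2,numpy as np
s=arm.sense();print(s['time'],s['eef_pos'],s['eef_rot'],s['width'])
for n in ['scene','side']:
    c=arm.calibration(n);print(n,c)
    cv2.imwrite(f'pics/{n}0.png',arm.snapshot(n)[:,:,::-1])
E
```

```text
0.0 [0.19097641 0.51550475 0.23071079] [-1.57747256e-04  1.76482005e-01  9.84303678e-01 -5.88852600e-04] 0.08544761081505423
scene {'fov_y': 48.623624040055745, 'cx': 311.0225581364111, 'cy': 206.313046378205, 'R': array([[-0.82973476,  0.5579441 ,  0.01544675],
       [ 0.41962213,  0.64180263, -0.64187745],
       [-0.3680455 , -0.52610623, -0.76665164]]), 't': array([ 0.44478441, -0.1822364 ,  1.7054097 ])}
side {'fov_y': 53.92188316790687, 'cx': 320.6412831630301, 'cy': 199.21155439250103, 'R': array([[ 0.84233036, -0.53886779, -0.0100536 ],
       [-0.36053984, -0.54951586, -0.7536865 ],
       [ 0.40061276,  0.63847774, -0.6571572 ]]), 't': array([-0.44438529,  0.27176876,  0.96401193])}
```

View pics/scene0.png

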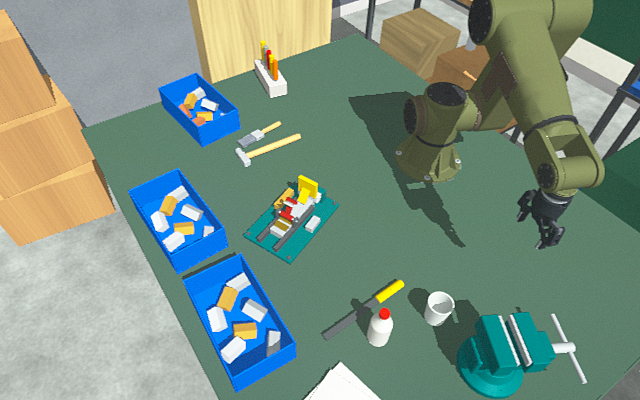

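View pics/side0.png

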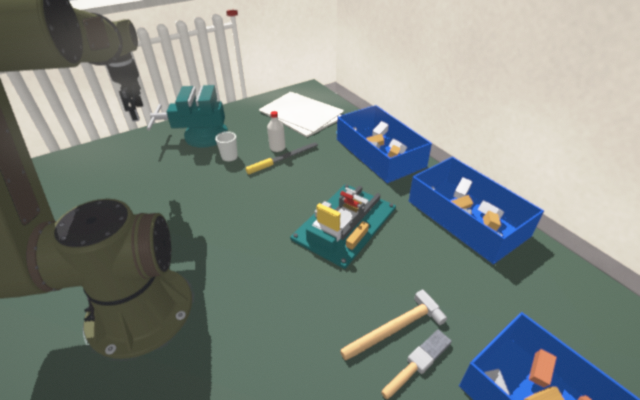

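The vice sits at about (290, 220) in scene and (345, 222) in side, with its jaw end toward the robot and the hammer and brush off to one side. I'll enlarge both views to find the corners.

```bash
python3 - <<'E'
import cv2,numpy as np
a=cv2.imread('pics/scene0.png')[165:275,235:347];b=cv2.imread('pics/side0.png')[175:275,285:402]
f=lambda i,s:cv2.resize(i,None,fx=s,fy=s,interpolation=cv2.INTER_CUBIC)
a=f(a,3.5);b=f(b,3.5)
o=np.zeros((max(a.shape[0],b.shape[0]),a.shape[1]+b.shape[1],3),np.uint8)
o[:a.shape[0],:a.shape[1]]=a;o[:b.shape[0],a.shape[1]:]=b
print(a.shape,b.shape);cv2.imwrite('pics/crop0.png',o[:,:800])
E
```

```text
(385, 392, 3) (350, 410, 3)
```

View pics/crop0.png

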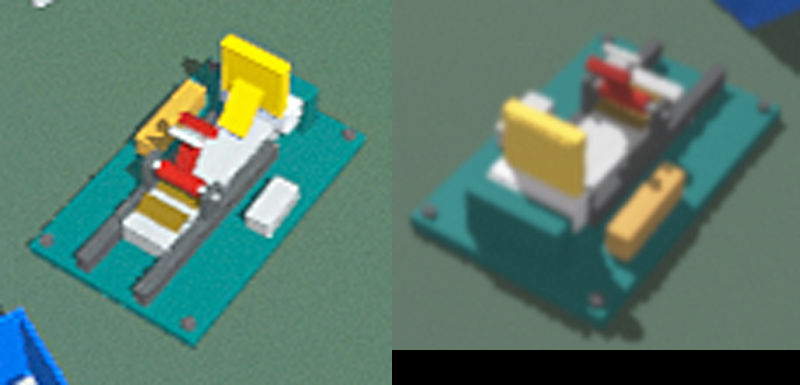

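```bash
cat > h.py <<'E'
import numpy as np
from scipy.optimize import least_squares
def proj(c,X):
    p=np.atleast_2d(X)@c['R'].T+c['t'];f=200/np.tan(np.radians(c['fov_y']/2))
    return f*p[:,:2]/p[:,2:]+[c['cx'],c['cy']]
def v2w(P,q):
    P=np.atleast_2d(P);c,s=np.cos(q[2]),np.sin(q[2])
    return np.c_[q[0]+c*P[:,0]-s*P[:,1],q[1]+s*P[:,0]+c*P[:,1],P[:,2]]
def fit(obs,q0):  # obs: list (cal, P(vice), px)
    r=lambda q:np.concatenate([(proj(c,v2w(P,q))-px).ravel() for c,P,px in obs])
    s=least_squares(r,q0,loss='soft_l1');return s.x,r(s.x)
E
python3 - <<'E'
from rig import arm
from h import *
A,B=arm.calibration('scene'),arm.calibration('side')
k=np.array
obs=[(A,k([[.13,.095,.015],[.13,-.095,.015],[-.165,.095,.015]]),k([[193,341],[32,243],[365,137]])/3.5+[235,165]),
(B,k([[-.165,.095,.015],[-.165,-.095,.015],[.13,-.095,.015],[.13,.095,.015]]),(k([[411,218],[603,320],[781,110],[604,36]])-[392,0])/3.5+[285,175]),
]
best=min((fit(obs,[.6,0,a]) for a in (-2,-1,0,1,2,3)),key=lambda t:abs(t[1]).sum())
q=best[0];print(q,best[1].round(1))
P=k([[-.115,0,.1],[-.115,.032,.123],[-.115,-.032,.123],[.015,0,.062],[-.009,0,.112],[.037,0,.048]])
print(v2w(P,q).round(4))
print('scene crop',((proj(A,v2w(P,q))-[235,165])*3.5).round());print('side crop',((proj(B,v2w(P,q))-[285,175])*3.5+[392,0]).round())
np.save('q.npy',q)
s=arm.sense();from scipy.spatial.transform import Rotation as R
w=s['eef_rot'];print(R.from_quat([w[1],w[2],w[3],w[0]]).as_matrix().round(3))
E
```

```text
[ 0.61007975 -0.02327938  0.38956515] [-0.8 -0.7 -2.2 -0.5 -0.5 -1.8 -1.5 -0.5 -0.2  0.  -0.1 -1.4 -1.2 -1.9]
[[ 0.5037 -0.067   0.1   ]
 [ 0.4915 -0.0374  0.123 ]
 [ 0.5158 -0.0966  0.123 ]
 [ 0.624  -0.0176  0.062 ]
 [ 0.6018 -0.0267  0.112 ]
 [ 0.6443 -0.0092  0.048 ]]
scene crop [[257.  63.]
 [285.  60.]
 [229.  32.]
 [178. 175.]
 [192. 124.]
 [164. 200.]]
side crop [[536. 152.]
 [502. 114.]
 [572. 146.]
 [623.  96.]
 [610.  66.]
 [636.  94.]]
[[-0.938  0.347 -0.   ]
 [ 0.347  0.938 -0.001]
 [ 0.    -0.001 -1.   ]]
```

The fit residual is about 1–2 px (around 4 mm). Next I'll move above the gap between the plate and the catch, closing the fingers and lining tool x up with vice −x.

carry_out:
  targets:
    - [[-1,-0.7,0],-0.05,0]
    - [[-3,-2.2,0],-0.12,0]
    - [[-6,-4.3,0],-0.2,0]
    - [[-9.5,-6.8,0],-0.28,0]
    - [[-13,-9.3,0],-0.36,0]
    - [[-16.5,-11.8,0],-0.44,0]
    - [[-20,-14.3,0],-0.52,0]
    - [[-23.5,-16.8,0],-0.6,0]
    - [[-27,-19.3,0],-0.68,0]
    - [[-30.5,-21.8,0],-0.744,0]

```text
time: 0.93
eef_pos: [0.3966, 0.2112, 0.2313]
eef_rot: [0.0, -0.196, 0.981, 0.0]
ft_force: [0.4, 1.2, 0.8]
width: -0.0001
grasp_force: 0.0
```

```bash
cat >> h.py <<'E'
from scipy.spatial.transform import Rotation as Rn
def where(arm):
    s=arm.sense();q=np.load('q.npy');w=s['eef_rot'];M=Rn.from_quat([w[1],w[2],w[3],w[0]]).as_matrix()
    c,sn=np.cos(q[2]),np.sin(q[2]);V=np.array([[c,-sn,0],[sn,c,0],[0,0,1]])
    print('t',s['time'],'vice mm',(1000*V.T@(s['eef_pos']-[q[0],q[1],0])).round(1),'F vice',(V.T@s['ft_force']).round(1),'w',round(s['width'],4));return M,V,s
E
python3 - <<'E'
from rig import arm
from h import *
M,V,s=where(arm);q=np.load('q.npy')
t=v2w([-.045,0,.231],q)[0]
print((100*M.T@(t-s['eef_pos'])).round(2),(V.T@M).round(3))
E
```

```text
t 0.9333 vice mm [-108.4  298.   231.3] F vice [0.8 0.9 0.8] w -0.0001
[ -6.22 -29.82   0.03] [[-1.    -0.004  0.   ]
 [-0.004  1.     0.   ]
 [-0.     0.    -1.   ]]
```

carry_out:
  targets:
    - [[-0.8,-3.5,0],0,0]
    - [[-1.5,-7,0],0,0]
    - [[-2.2,-10.5,0],0,0]
    - [[-3,-14,0],0,0]
    - [[-3.8,-17.5,0],0,0]
    - [[-4.5,-21,0],0,0]
    - [[-5.2,-24.5,0],0,0]
    - [[-5.8,-27.5,0],0,0]
    - [[-6.1,-29.2,0],0,0]
    - [[-6.2,-29.8,0],0,0]

```text
time: 1.77
eef_pos: [0.5672, -0.0413, 0.2304]
eef_rot: [-0.001, -0.192, 0.981, 0.0]
ft_force: [-0.5, -0.4, -0.7]
width: -0.0001
grasp_force: 0.0
```

```bash
python3 - <<'E'
from rig import arm
from h import *
import cv2
where(arm);c=arm.calibration('wrist')
cv2.imwrite('pics/w1.png',arm.snapshot('wrist')[:,:,::-1])
q=np.load('q.npy')
P=np.array([[-.115,.032,.123],[-.115,-.032,.123],[.015,0,.062],[-.009,.02,.112],[-.009,-.02,.112],[.13,.095,.015],[.13,-.095,.015],[-.165,.095,.015],[-.165,-.095,.015]])
print(proj(c,v2w(P,q)).round())
import pickle;pickle.dump(c,open('w1.pkl','wb'))
E
```

```text
t 1.7667 vice mm [-46.5  -0.3 230.4] F vice [-0.6 -0.2 -0.7] w -0.0001
[[355. 111.]
 [277. 112.]
 [317. 229.]
 [337. 226.]
 [296. 226.]
 [384. 291.]
 [250. 291.]
 [401.  64.]
 [232.  64.]]
```

View pics/w1.png

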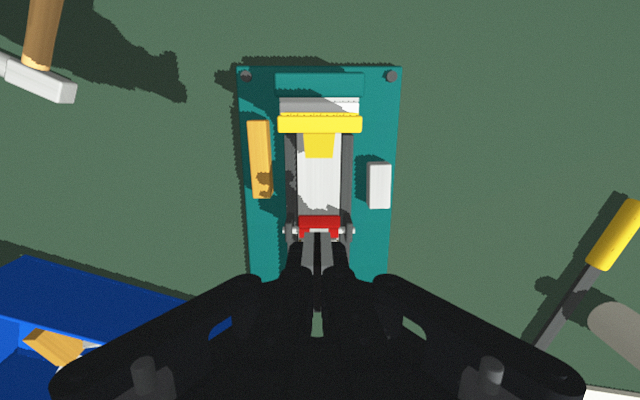

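The wrist view shows the tab at x 299–340, row ~222, the yellow plate's edge at 277–363, row 115, and the plate's corners at (237, 66) and (402, 67). That puts the vice about 4 mm further in +x and +y than the fit. I'll update the pose and descend behind the catch.

```bash
python3 - <<'E'
from h import *
from rig import arm
q=np.load('q.npy');q[:2]=v2w([.004,.004,0],q)[0][:2];np.save('q.npy',q);print(q);where(arm)
E
```

```text
[ 0.6122609  -0.01805994  0.38956515]
t 1.8167 vice mm [-50.5  -3.8 230.5] F vice [ 0.2 -0.1 -0.4] w -0.0001
```

carry_out:
  targets:
    - [[0,0.1,1],0,0]
    - [[0,0.2,2.8],0,0]
    - [[0,0.3,4.6],0,0]
    - [[0,0.4,6.4],0,0]
    - [[0,0.4,8.2],0,0]
    - [[0,0.4,10],0,0]
    - [[0,0.4,11.6],0,0]
    - [[0,0.4,12.8],0,0]
    - [[0,0.4,13.5],0,0]
    - [[0,0.4,13.5],0,0]

```text
time: 2.65
eef_pos: [0.5641, -0.0345, 0.0949]
eef_rot: [-0.001, -0.194, 0.981, 0.0]
ft_force: [-0.7, -0.3, -0.6]
width: -0.0
grasp_force: 0.0
```

```bash
python3 - <<'E'
from h import *
from rig import arm
where(arm)
E
```

```text
t 2.65 vice mm [-50.8   3.   94.9] F vice [-0.8 -0.  -0.6] w -0.0
```

carry_out:
  targets:
    - [[-0.8,0,0],0,0]
    - [[-1.6,0,0],0,0]
    - [[-2.1,0,0],0,0]
    - [[-2.5,0,0],0,0]
    - [[-2.9,0,0],0,0]
    - [[-3.3,0,0],0,0]
    - [[-3.7,0,0],0,0]
    - [[-4.1,0,0],0,0]
    - [[-4.5,0,0],0,0]
    - [[-4.9,0,0],0,0]

```text
time: 3.48
eef_pos: [0.6107, -0.0166, 0.0963]
eef_rot: [-0.0, -0.193, 0.981, -0.0]
ft_force: [0.2, -0.1, 0.5]
width: -0.0001
grasp_force: 0.0
```

carry_out:
  targets:
    - [[-0.4,0,0],0,0]
    - [[-0.8,0,0],0,0]
    - [[-1.2,0,0],0,0]
    - [[-1.4,0,0],0,0]
    - [[-1.4,0,0],0,0]
    - [[-1.0,0,0],0,0]
    - [[0,0,0],0,0]
    - [[1,0,-1],0,0]
    - [[2,0,-3],0,0]
    - [[3,0,-5.5],0,0]

```text
time: 4.32
eef_pos: [0.581, -0.0284, 0.1505]
eef_rot: [-0.002, -0.193, 0.981, 0.0]
ft_force: [0.1, -0.1, -0.9]
width: 0.0003
grasp_force: 0.0
```

```bash
python3 - <<'E'
from h import *
from rig import arm
import cv2
where(arm)
a=arm.snapshot('wrist')[:,:,::-1];b=arm.snapshot('scene')[165:275,235:347,::-1]
b=cv2.resize(b,None,fx=3.5,fy=3.5,interpolation=cv2.INTER_CUBIC)
o=np.zeros((400,800,3),np.uint8);o[:,:408]=a[:,116:524];o[:385,408:800]=b
cv2.imwrite('pics/w2.png',o)
E
```

```text
t 4.3167 vice mm [-32.9   2.3 150.5] F vice [ 0.  -0.2 -0.9] w 0.0003
```

View pics/w2.png

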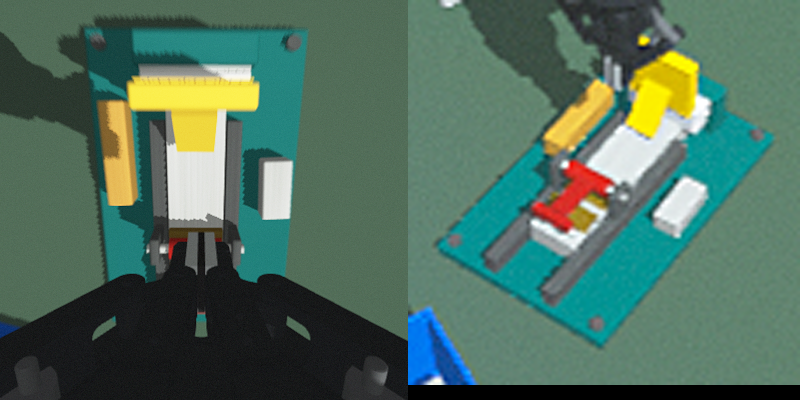

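The catch is down on the slide: in the scene crop its cross tab lies at about (555, 210), and the jaw is still closed. Next I'll go over the plate to its front face.

carry_out:
  targets:
    - [[0.5,0,-1.2],0,0]
    - [[2,-0.1,-2.2],0,0]
    - [[4.5,-0.2,-2.4],0,0]
    - [[7,-0.2,-2.4],0,0]
    - [[9.5,-0.2,-2.4],0,0]
    - [[11.2,-0.2,-2],0,0]
    - [[11.7,-0.2,0],0,0]
    - [[11.7,-0.2,2.5],0,0]
    - [[11.7,-0.2,4.8],0,0]
    - [[11.7,-0.2,5.8],0,0]

```text
time: 5.25
eef_pos: [0.4735, -0.0742, 0.0908]
eef_rot: [-0.002, -0.193, 0.981, 0.001]
ft_force: [-0.4, -1.3, -0.7]
width: -0.0
grasp_force: 0.0
```

carry_out:
  targets:
    - [[-0.3,0,0],0,0]
    - [[-0.8,0,0],0,0]
    - [[-1.2,0,0],0,0]
    - [[-1.5,0,0],0,0]
    - [[-1.8,0,0],0,0]
    - [[-2.1,0,0],0,0]
    - [[-2.4,0,0],0,0]
    - [[-2.8,0,0],0,0]
    - [[-3.2,0,0],0,0]
    - [[-3.6,0,0],0,0]

```text
time: 6.08
eef_pos: [0.5083, -0.0609, 0.0937]
eef_rot: [-0.0, -0.193, 0.981, -0.0]
ft_force: [-6.8, -4.0, 6.0]
width: -0.0001
grasp_force: 3.9
```

```bash
python3 - <<'E'
from h import *
from rig import arm
where(arm)
E
```

```text
t 6.0833 vice mm [-1.124e+02 -1.000e-01  9.370e+01] F vice [-7.8 -1.1  6. ] w -0.0001
```

Contact at about 8 N, with the jaw near 13 mm. I'll push on to about 45 mm, then hold.

carry_out:
  targets:
    - [[-0.4,0,0],0,0]
    - [[-0.8,0,0],0,0]
    - [[-1.2,0,0],0,0]
    - [[-1.6,0,0],0,0]
    - [[-2.0,0,0],0,0]
    - [[-2.4,0,0],0,0]
    - [[-2.7,0,0],0,0]
    - [[-3.0,0,0],0,0]
    - [[-3.2,0,0],0,0]
    - [[-3.2,0,0],0,0]

```text
time: 6.92
eef_pos: [0.5377, -0.0489, 0.0937]
eef_rot: [-0.001, -0.193, 0.981, -0.0]
ft_force: [-8.2, -3.9, 7.3]
width: 0.0001
grasp_force: 4.7
```

```bash
python3 - <<'E'
from h import *
from rig import arm
import cv2
where(arm)
c=arm.calibration('wrist')
a=arm.snapshot('wrist')[:,:,::-1];b=arm.snapshot('scene')[165:275,235:347,::-1]
b=cv2.resize(b,None,fx=3.5,fy=3.5,interpolation=cv2.INTER_CUBIC)
o=np.zeros((400,800,3),np.uint8);o[:,:408]=a[:,116:524];o[:385,408:800]=b
cv2.imwrite('pics/w3.png',o)
q=np.load('q.npy')
for j in (.03,.045,.062): print(j,((proj(arm.calibration('scene'),v2w([[-.115+j,.032,.126],[.037+j,0,.048]],q))-[235,165])*3.5+[408,0]).round())
E
```

```text
t 6.9167 vice mm [-80.7  -0.2  93.7] F vice [-9.1 -0.5  7.3] w 0.0001
0.03 [[677.  82.]
 [554. 226.]]
0.045 [[668.  92.]
 [544. 237.]]
0.062 [[657. 104.]
 [533. 250.]]
```

View pics/w3.png

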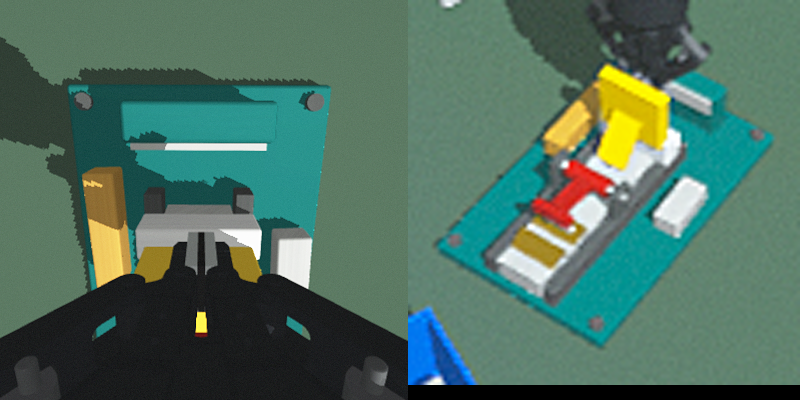

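The jaw is at about 0.045: the plate corner at (668, 97) fits that, and the ~9 N force matches the spring. The catch is riding between the two teeth, so I'll let go by backing off.

carry_out:
  targets:
    - [[0.3,0,0],0,0]
    - [[0.6,0,0],0,0]
    - [[0.9,0,0],0,0]
    - [[1.2,0,0],0,0]
    - [[1.5,0,0],0,0]
    - [[1.9,0,0],0,0]
    - [[2.5,0,0],0,0]
    - [[3.2,0,0],0,0]
    - [[4,0,0],0,0]
    - [[4.5,0,-0.5],0,0]

```text
time: 7.85
eef_pos: [0.4951, -0.0658, 0.0977]
eef_rot: [-0.001, -0.193, 0.981, 0.0]
ft_force: [0.2, -0.2, 0.3]
width: 0.0004
grasp_force: 0.0
```

carry_out:
  targets:
    - [[0,0,-1],0,0]
    - [[0,0,-3],0,0]
    - [[0,0,-5],0,0]
    - [[0,0,-7],0,0]
    - [[0,0,-9],0,0]
    - [[0,0,-10],0,0]
    - [[0,0,-10],0,0]
    - [[0,0,-10],0,0]
    - [[0,0,-10],0,0]
    - [[0,0,-10],0,0]

```text
time: 8.68
eef_pos: [0.4959, -0.0656, 0.1971]
eef_rot: [-0.001, -0.193, 0.981, 0.0]
ft_force: [0.4, -0.1, 0.5]
width: -0.0
grasp_force: 0.0
```

```bash
python3 - <<'E'
from h import *
from rig import arm
import cv2
where(arm)
c=arm.calibration('wrist')
a=arm.snapshot('wrist')[:,:,::-1];b=arm.snapshot('scene')[165:275,235:347,::-1]
b=cv2.resize(b,None,fx=3.5,fy=3.5,interpolation=cv2.INTER_CUBIC)
o=np.zeros((400,800,3),np.uint8);o[:,:408]=a[:,116:524];o[:385,408:800]=b
cv2.imwrite('pics/w4.png',o)
q=np.load('q.npy')
for j in (0,.03,.062): print(j,((proj(arm.calibration('scene'),v2w([[-.115+j,.032,.126],[.037+j,0,.048]],q))-[235,165])*3.5+[408,0]).round(),(proj(c,v2w([-.115+j,0,.126],q))-[116,0]).round())
E
```

```text
t 8.6833 vice mm [-125.7    0.2  197.1] F vice [ 0.3 -0.2  0.5] w -0.0
0 [[695.  62.]
 [573. 205.]] [[200. 218.]]
0.03 [[677.  82.]
 [554. 226.]] [[200. 252.]]
0.062 [[657. 104.]
 [533. 250.]] [[200. 287.]]
```

View pics/w4.png

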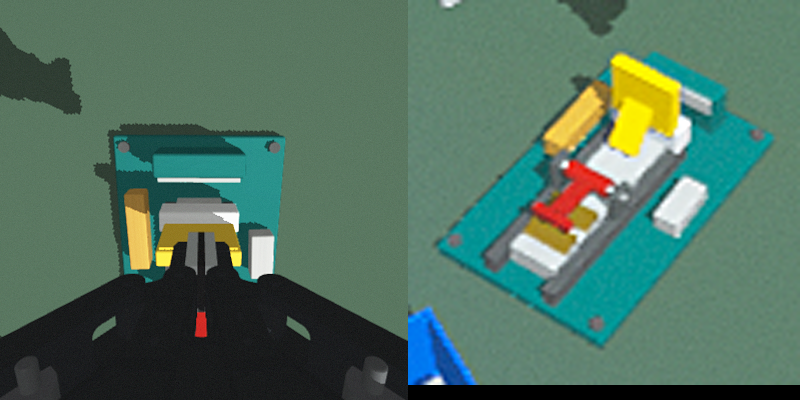

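The jaw is latched half open: the plate corner at about (680, 84) matches the 0.030 prediction of (677, 82). The catch is down against the first tooth, and nothing touches the robot.

```bash
python3 -c "
from rig import arm
print(arm.job_done())"
```

```text
the job is handed in; nothing more can be done
None
```

The catch is tipped down and the jaw is latched half open at about 0.030 m by the camera view; the arm is clear, the job was handed in at about 9 s, and no verdict came back.

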